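Hook a bottle bracket onto the bar's display upright

TASK

On the bar counter, take the blue hook-on bracket, gently press its two hook tabs into the two slots of the upright's metal strip until its back plate is flush with the strip, then push it down until it is fully home on both hooks with the orange keeper pushed down, and let go so that it hangs there level and still. The strip may be clamped somewhat off-centre, so feel for the slots with light pushes rather than forcing the tabs, and leave the two bottles and the mug where they stand.

Things in the scene. Friction and masses are not known exactly. Their poses are not given: they have to be found in the camera images.
- bracket: Blue steel tray bracket, loose, stands on its floor at the start; 48 mm wide (y), 0.24 to 0.39 kg. Origin: mid-width, at the underside, in the plane of the back plate's rear face. x: the way the tabs point (rear); z up. Back plate x -4 to 0, z 0 to 66 mm. Floor x -105 to -4, 5 mm thick. Side cheeks 4 mm thick, outer faces y +-24, x -100 to -4, z 5 to 50 mm. Front lip to z 20 mm.
- bracket_grip (a point): Good place to pinch the bracket from above, across both cheeks (48 mm): bracket frame x -60, y 0, z 31 mm.
- bracket_tabs (a point): Tip of the lower hook, bracket frame x 11, y 0, z 9 mm. Two steel hook tabs stand behind the back plate, one above the other, 32 mm apart, each 8 mm wide (y): a neck (x 0 to 5.5; z 18 to 26, the upper 50 to 58 mm) and a down-turned lip (x 5.5 to 11 mm) reaching 9 mm below the neck's underside. Lip tips are thinned to x 7.5 to 11.
- upright: Fixed upright, 165 mm tall. Origin: on the counter, midway between its posts, in the plane of the metal strip's front face; x points through the strip, front to back (press direction), z up; the -x side is free. Dark wood foot 150 mm wide, x 8 to 108, 12 mm high; two 24 mm posts at y +-44. Bare metal strip 92 mm wide, 4 mm thick (x 0 to 4), z 55 to 165 mm, across the posts' front.
- upright_slots (a point): Upright frame x 0, y 0, z 114 mm: where the lower slot's centre would be were the strip centred. Two through slots, each 12 wide x 22 mm high: z 103 to 125 and 135 to 157 mm. The strip is clamped rigidly but off-centre by an unknown amount, up to 11 mm to +y or -y, which no pose here tells; heights are exact. 32 mm clear either side of y 0 behind.
- upright_entry (a point): Upright frame x 0, y 0, z 96.5 mm: where the bracket's origin comes when the tabs are in and the back plate flush, were the strip centred (heights 94 to 99 mm pass; axes of bracket and upright parallel). Beside the slots the tab noses stop on the strip with the bracket's origin at x -11 mm: rigid, so probe with 3 to 6 N; over 35 N between bracket and upright is damage.
- upright_seat (a point): Upright frame x 0, y 0, z 85 mm: where the bracket's origin ends, were the strip centred (sideways it follows the strip): 11.5 mm below the entry, necks resting on the slots' lower edges. Pushing down takes about 9 N for the keeper, then it stops hard.
- keeper (a joint): Orange stiff-sliding keeper block (30 mm wide) behind the strip under the lower slot; value in m, 0 at its top position, growing as the lower hook's tip pushes it down, about 0.008 when the bracket is home. It has no spring, resists with about 9 N of friction (more than the bracket's weight) and stays where it is left.
- cordial: Amber bottle with cork, 56 mm diameter, 150 mm tall; origin at the centre of its underside. Leave alone.
- spirit: Clear bottle with cork, 60 mm diameter, 140 mm tall; origin at the centre of its underside. Leave alone.
- mug: White mug, 76 mm diameter, 85 mm tall; origin at the centre of its underside. Leave alone.
There are look-alikes about, which are no part of the job. Leave any purple look-alike of the bracket alone.

How it is judged:
By the outcome, as a careful person would: the job done as asked, in the order asked, and still so for the second after the job is handed in, with the robot touching nothing.
It also fails if it takes over 58 s, if anything falls off the work surface, if the arm or the gripper's body presses on something with over 40 N, if the wrist force passes 120 N, or if a joint passes its speed limit or range.

ROBOT

A 7-joint arm with a two-finger parallel gripper is mounted at the origin on the work surface. World frame = base frame: x ahead of the robot, y to its left, z up, the work surface at z = 0. Lengths are in m, angles in rad, forces in N, time in s.
With the tool pointing down it reaches from about 0.425 to 0.925 m from the base axis. Payload 6.8 kg.
Tool frame: the origin (TCP) lies on the centre line of the jaws, within the pads' length; the fingertips stand 19 mm ahead of it and the grasp point (between the pads) is the TCP (r.tip_extent is the y of the fingertips in the tool frame, in m); y points along the fingers, z is the direction in which the jaws open and shut, and the axes are right-handed (so a half turn about y gives the same grasp; the last joint's range is limited). The gripper opens to 85 mm and grips with 20 to 120 N. Pads are 22 mm wide; open, the fingers measure 114 mm over their backs; the gripper's body (76 mm by 85 mm) begins 54 mm behind the grasp point. The pads swing forward as they close: fully open they stand 13 mm farther back than shut.
Start: joints at [-1.259, 0.477, 0.022, 1.555, -0.011, 1.109, -0.083], TCP at [0.275, 0.616, 0.25] pointing down, gripper open.
Joint ranges: [-2.96, 2.96], [-0.34, 2.1], [-1.41, 1.46], [0.24, 2.44], [-1.37, 4.51], [0.17, 1.92], [-2.96, 2.96]. Speed limits (rad/s): [2.39, 2.39, 3.14, 3.14, 3.14, 3.14, 3.14].

INTERFACE

Orientations are given as a rotation vector (axis times angle).
In Python, from bench import r gives the robot as it stands. The module is installed in compiled form; this text tells all that it offers.
- The arm moves only by the tool jog_arm, never from a script. Its argument "motion" is a list of rows, each a list of 3 entries, a list of its own where there are three numbers: the opening, from 0 (shut) to 1 (fully open), then the shift along the tool's x, y, z in m, then the turn, a rotation vector about the tool's x, y, z in degrees. A call has 1 to 10 rows; each row shifts and turns the commanded pose from where the row before left it, along the tool's axes as they then stand; what a row does not reach is not made up. A row lasts 1/12 s, in which the tool goes at most 41.7 mm and 7.16 degrees, less where a joint would pass 70% of its speed; a pose out of reach is approached as far as the arm can. A call with a gripper value outside its range is refused whole. The fingers move at their own pace and stop on an object; "force" is the grip in N (left out, the last holds). Time passes only in rows, so rows that do not move let the fingers close. It gives the time, the measured TCP pose, the force and the opening at its end, in the units of the state.
- r.get_obs(): the state, without advancing time (a new reading comes with each control period).
- r.grab_frame(name): name is "scene" or "top" or "wrist"; returns a dict with "image" (400x640x3 uint8, red, green, blue), "range_z" (400x640 float32, m along the optical axis (not along the pixel's ray), 0 where there is no reading), "fx", "fy", "cx", "cy" (pixels), "xyz" and "orientation" of the camera in the world. Camera axes: x right, y down, z forward; pixel columns grow to the right and rows downward; lengths in m; the calibration is good to about 2 mm. A picture is of the moment at which its call begins.
- r.hand_in(): hands the job in, once; it reports no verdict.
The state is a dict: "clock": time; "joints": joint angles; "qvel": joint speeds; "tau": joint torques, N m; "tcp_pos": TCP position; "orientation": TCP orientation; "contact_force": force on the tool from outside, world axes, zero at the start; "moment": the same for the moment, N m; "grip_width": finger opening in m.
Only numpy, scipy, OpenCV 4.12 (cv2) and the standard library are available. Lean on these libraries where they do the work, as an engineer would, in place of code of your own. Each camera call takes 0.05 s, during which the arm holds its last target.

## Working session

There is one attempt and no reset: what is moved stays moved. The work goes in short steps, Python scripts to look and compute and a tool call to move; the robot and the scene stay as the last step left them, time stands still between calls to the robot, and variables do not carry over. Pictures are saved under pics/ and viewed, and the job is handed in when it is done.

Besides the shell and the picture viewer there is one more tool, called as name([rows], argument=value, ...), one row to a line, values as JSON. jog_arm: Moves the arm, as the interface text tells. Its arguments: {"type":"object","properties":{"motion":{"type":"array","items":{"type":"array"}},"force":{"type":"number"}},"required":["motion"]}

```bash
mkdir -p pics; cat > h.py <<'E'
import numpy as np, cv2
from scipy.spatial.transform import Rotation as R
from bench import r
def grab(n,save=None):
    f=r.grab_frame(n)
    if save: cv2.imwrite('pics/'+save+'.png',f['image'][:,:,::-1])
    return f
def rot(o):
    o=np.array(o,float)
    return R.from_rotvec(o) if o.shape==(3,) else (R.from_matrix(o) if o.shape==(3,3) else R.from_quat(o))
def cloud(f):
    z=f['range_z']; v,u=np.indices(z.shape)
    P=np.dstack([(u-f['cx'])/f['fx']*z,(v-f['cy'])/f['fy']*z,z])
    W=P.reshape(-1,3)@rot(f['orientation']).as_matrix().T+np.array(f['xyz'])
    W=W.reshape(P.shape); W[z==0]=np.nan
    return W
E
python3 - <<'E'
from h import *
for n in ['scene','top']:
    f=grab(n,n+'0'); np.save(n+'0.npy',cloud(f)); print(n,f['xyz'],f['orientation'],f['fx'])
o=r.get_obs(); print(o); print(r.tip_extent); print(rot(o['orientation']).as_matrix().round(3))
E
```

```text
scene [1.2321318  0.2298648  0.78556465] [-1.55928827 -2.05555687  0.79238384] 387.2439721647781
top [0.56045443 0.08380881 1.11928825] [-2.22770445  2.17746808 -0.07400033] 452.2801965271363
{'clock': 0.1, 'joints': array([-1.25913558,  0.4777518 ,  0.02235687,  1.55637538, -0.01146724,
        1.10933121, -0.08311589]), 'qvel': array([ 1.65388335e-05, -6.38936248e-04,  1.40783390e-03, -3.60477226e-03,
        1.28832603e-04, -1.56503067e-04, -1.76339347e-03]), 'tau': array([ 4.89784550e-03, -5.97760105e+01,  1.61383934e+00, -2.81954420e+01,
        1.27958728e-02,  5.02384908e-03, -1.72630183e-05]), 'tcp_pos': array([0.27490293, 0.61590931, 0.24939055]), 'orientation': array([-1.54733751,  0.32947253, -0.32915642]), 'contact_force': array([ 0.94131124,  0.53265838, -0.70093436]), 'moment': array([-0.04337691, -0.00300125,  0.03266707]), 'grip_width': 0.08557919409442914}
0.019
[[ 0.913 -0.001  0.408]
 [-0.408 -0.002  0.913]
 [ 0.    -1.    -0.002]]
```

View pics/scene0.png

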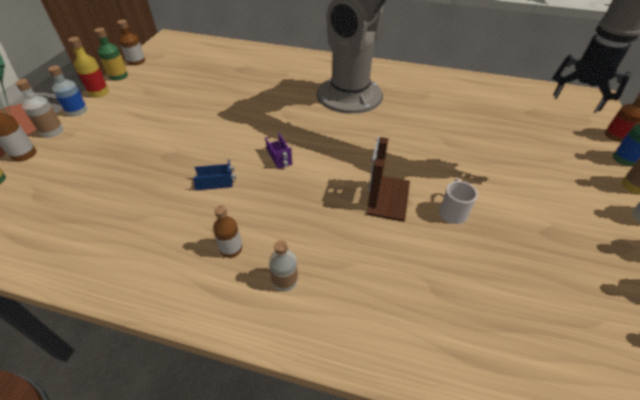

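View pics/top0.png

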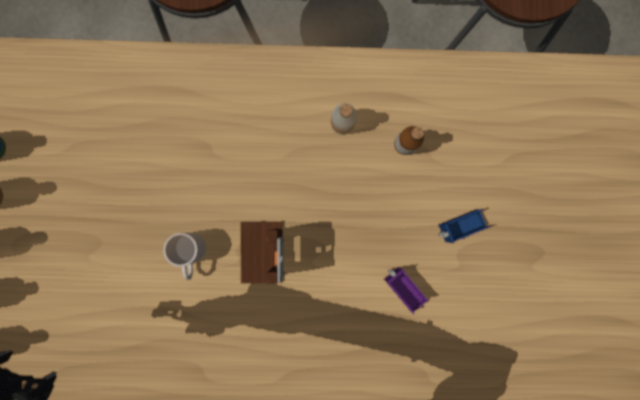

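Top view: there are two bracket-like objects, the blue one at (463,226) and a purple look-alike at (406,289). The blue one matches the description. The upright is at (262,252), with its strip on the right side (world -y). I'll confirm this in enlarged crops and measure.

```bash
python3 - <<'E'
import numpy as np, cv2
im=cv2.imread('pics/top0.png'); 
a=cv2.resize(im[195:325,370:500],None,fx=4,fy=4,interpolation=cv2.INTER_CUBIC)[:, :400]
a=cv2.resize(im[195:325,375:505],(400,400),interpolation=cv2.INTER_CUBIC)
b=cv2.resize(im[190:320,220:350],(400,400),interpolation=cv2.INTER_CUBIC)
cv2.imwrite('pics/crop0.png',np.hstack([a,b]))
W=np.load('top0.npy'); hsv=cv2.cvtColor(im,cv2.COLOR_BGR2HSV)
m=(hsv[...,0]>100)&(hsv[...,0]<122)&(hsv[...,1]>100); m[:, :420]=0;m[:, 510:]=0;m[:190]=0;m[260:]=0
P=W[m]; print(len(P),np.nanmin(P,0),np.nanmax(P,0))
for lo,hi in [(-.01,.015),(.015,.03),(.03,.045),(.045,.055),(.055,.08)]:
    s=P[(P[:,2]>lo)&(P[:,2]<=hi)]; print(lo,len(s),s.mean(0) if len(s) else '')
s=P[(P[:,2]>.03)]
print(cv2.minAreaRect((P[:,:2]*1000).astype(np.float32)))
# strip top
Q=W[200:300,230:350].reshape(-1,3)
t=Q[Q[:,2]>.15]; print('top',len(t),t.min(0),t.max(0),cv2.minAreaRect((t[:,:2]*1000).astype(np.float32)))
ft=Q[(Q[:,2]>.006)&(Q[:,2]<.018)]; print('foot',len(ft),ft.min(0),ft.max(0),cv2.minAreaRect((ft[:,:2]*1000).astype(np.float32)))
print('table',np.nanmedian(W[300:320,520:600].reshape(-1,3),0))
E
```

```text
773 [ 0.52044732 -0.33064037 -0.00339791] [ 0.59404356 -0.21369346  0.07023893]
-0.01 499 [ 0.56023252 -0.28075979  0.00571093]
0.015 68 [ 0.55476999 -0.28444244  0.02169826]
0.03 45 [ 0.54295066 -0.26288312  0.03726459]
0.045 110 [ 0.56202993 -0.25936489  0.05008579]
0.055 49 [ 0.54136156 -0.22307827  0.06440902]
((560.3287353515625, -271.6981506347656), (44.2159538269043, 109.27924346923828), 21.79645538330078)
top 381 [0.42853224 0.15926198 0.15071793] [0.53985467 0.19135253 0.16966129] ((484.2480163574219, 175.22406005859375), (111.19126892089844, 29.724609375), 1.4806746244430542)
foot 1970 [0.37598346 0.00984144 0.00600223] [0.61204351 0.29682288 0.01797004] ((492.5675964355469, 151.87814331054688), (236.4081268310547, 284.7322082519531), 1.3231521844863892)
table [ 3.56080045e-01 -5.19077816e-01 -5.00405799e-05]
```

View pics/crop0.png

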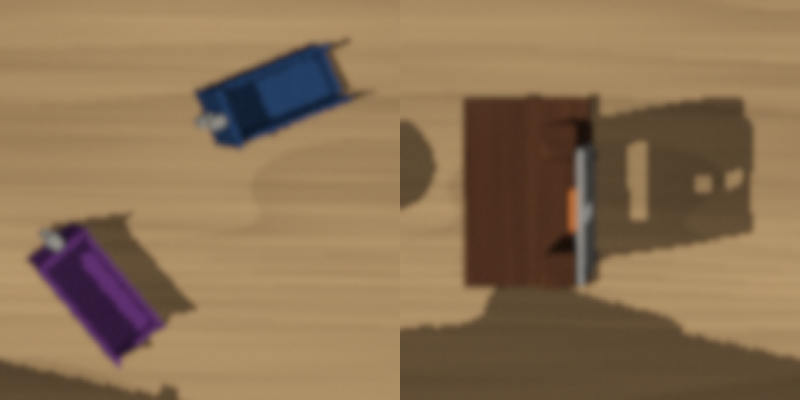

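The crop confirms it: the blue bracket has its silver tabs at the left (about (443,233) in the full image), pointing at world +y/-x. The strip already looks shifted toward -x relative to the posts. Next I check the wrist camera's offset so I can plan a look at the strip.

```bash
python3 - <<'E'
from h import *
f=grab('wrist','w0'); o=r.get_obs()
T=rot(o['orientation'])
print('cam in tool',T.inv().apply(np.array(f['xyz'])-o['tcp_pos']),(T.inv()*rot(f['orientation'])).as_matrix().round(3),f['fx'])
im=cv2.imread('pics/top0.png');W=np.load('top0.npy')
# strip/post tops
Z=W[...,2]
for v in range(215,292,3):
    row=[(u,round(W[v,u,0],3),round(W[v,u,1],3),round(Z[v,u],3)) for u in range(268,292,3)]
    print(v,' '.join('%d/%d/%d'%(a[1]*1000,a[2]*1000,a[3]*1000) for a in row if a[1]==a[1]))
E
```

```text
cam in tool [-0.07241507 -0.12263877  0.00142331] [[ 0.     0.959  0.282]
 [ 0.    -0.282  0.959]
 [ 1.    -0.    -0.   ]] 354.02748463041814
215 573/206/1 573/199/-3 573/191/-1 573/183/4 574/177/-3 574/169/1 574/161/4 574/154/-2
218 565/206/1 566/198/2 566/191/1 566/184/0 566/176/2 566/169/1 566/161/3 567/154/2
221 558/204/17 558/197/12 558/189/15 559/182/13 559/175/14 559/168/2 559/161/1 559/154/0
224 551/204/13 551/197/13 551/189/13 551/182/14 551/175/11 551/168/2 552/161/6 552/153/2
227 543/204/14 544/196/12 544/189/13 544/181/19 544/175/10 544/168/3 544/161/2 544/153/0
230 539/187/162 540/181/165 540/174/167 540/169/154 538/169/79 537/168/2 537/160/2 537/153/1
233 533/187/162 533/181/163 534/174/168 533/169/155 531/169/81 529/168/-3 530/160/5 530/153/2
236 527/187/164 527/181/162 527/174/162 527/168/157 525/168/82 522/167/2 522/160/0 522/153/0
239 521/186/165 521/180/165 521/174/166 521/168/163 520/164/137 517/162/67 515/160/3 515/153/0
242 507/202/15 507/195/12 509/185/41 515/167/165 515/161/163 507/167/-2 508/160/4 508/152/3
245 500/203/11 500/195/15 502/185/39 502/178/42 507/
[... 712 characters left out ...]
7/111 453/170/113 456/161/142 447/161/57 442/158/2 442/151/0
272 452/184/166 452/178/163 452/172/165 452/166/160 450/161/143 441/160/66 434/158/2 434/150/0
275 445/185/162 446/178/164 446/172/163 446/166/163 443/161/140 434/161/60 427/158/-1 427/150/-1
278 440/184/168 440/178/164 440/171/167 439/166/161 440/159/162 420/164/5 419/158/-2 420/150/2
281 433/184/164 433/178/165 433/172/163 434/165/165 414/171/14 412/165/1 412/157/0 413/150/2
284 404/201/-2 404/194/-2 404/187/-2 404/179/0 405/172/2 405/164/1 405/157/-1 405/150/0
287 397/201/-1 397/194/0 397/186/1 397/179/1 397/172/-2 397/164/0 397/157/-1 398/149/0
290 390/200/4 390/193/0 390/186/1 389/179/-4 390/171/3 390/164/0 390/157/0 391/149/1
```

jog_arm([
  [1,[0.026,-0.002,-0.026],[0,0,0]],
  [1,[0.027,-0.002,-0.026],[0,0,0]],
  [1,[0.027,-0.002,-0.026],[0,0,0]],
  [1,[0.027,-0.002,-0.026],[0,0,0]],
  [1,[0.027,-0.002,-0.026],[0,0,0]],
  [1,[0.027,-0.002,-0.026],[0,0,0]],
  [1,[0.027,-0.002,-0.026],[0,0,0]],
  [1,[0.027,-0.002,-0.026],[0,0,0]],
  [1,[0.027,-0.002,-0.026],[0,0,0]],
  [1,[0.027,-0.002,-0.026],[0,0,0]],
])

```text
clock: 0.98
tcp_pos: [0.415, 0.2674, 0.2703]
orientation: [-1.546, 0.329, -0.329]
contact_force: [0.7, 0.3, -0.4]
grip_width: 0.0856
```

jog_arm([
  [1,[0.027,0,-0.026],[0,0,0]],
  [1,[0.027,0,-0.026],[0,0,0]],
  [1,[0.027,0,-0.026],[0,0,0]],
  [1,[0.027,0,-0.026],[0,0,0]],
  [1,[0.02,0,-0.02],[0,7,0]],
  [1,[0,0,0],[0,7,0]],
  [1,[0,0,0],[0,7,0]],
  [1,[0,0,0],[0,7,0]],
  [1,[0,0,0],[0,7,0]],
  [1,[0,0,0],[0,7,0]],
])

```text
clock: 1.82
tcp_pos: [0.4809, 0.1037, 0.2701]
orientation: [-1.377, 0.901, -0.901]
contact_force: [-1.0, 0.5, 0.4]
grip_width: 0.0856
```

jog_arm([
  [1,[0,0,0],[0,7,0]],
  [1,[0,0,0],[0,7,0]],
  [1,[0,0,0],[0,7,0]],
  [1,[0,0,0],[0,1,0]],
  [1,[0,0,0],[0,0,0]],
])

```text
clock: 2.23
tcp_pos: [0.4809, 0.104, 0.2702]
orientation: [-1.226, 1.183, -1.182]
contact_force: [0.4, -0.6, 0.1]
grip_width: 0.0855
```

```bash
python3 - <<'E'
from h import *
o=r.get_obs(); print(o['clock'],o['tcp_pos'],rot(o['orientation']).as_matrix().round(3),o['joints'])
f=grab('wrist','w1'); np.save('w1.npy',cloud(f)); print(f['xyz'])
E
```

```text
2.2333 [0.48094462 0.1039648  0.27016715] [[ 0.036 -0.     0.999]
 [-0.999 -0.     0.036]
 [ 0.    -1.    -0.   ]] [-0.70853094  0.15206556  0.41445402  1.98101229 -0.07152187  1.0226858
 -0.2246968 ]
[0.47831448 0.17727261 0.39291971]
```

View pics/w1.png

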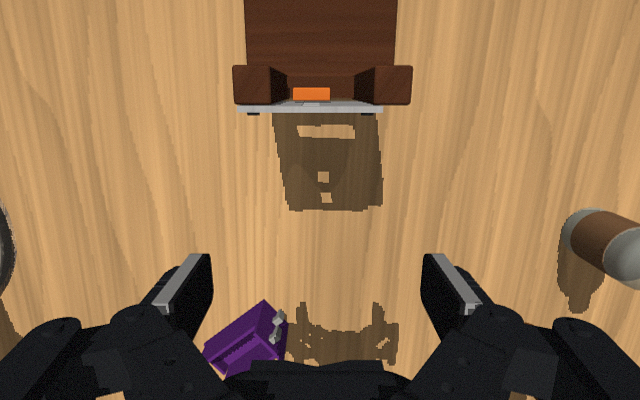

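The wrist view shows the strip's top edge at u 236–383, v~108, and the posts at u 232–413. The strip is clearly shifted toward image left (-x world). I measure it now.

```bash
python3 - <<'E'
from h import *
im=cv2.imread('pics/w1.png');W=np.load('w1.npy')
cv2.imwrite('pics/w1c.png',cv2.resize(im[50:130,220:430],(798,304),interpolation=cv2.INTER_CUBIC))
hsv=cv2.cvtColor(im,cv2.COLOR_BGR2HSV)
roi=np.zeros(im.shape[:2],bool); roi[55:125,220:430]=1
top=roi&(W[...,2]>.150)
gray=hsv[...,1]<60
def rep(n,m):
    P=W[m]; P=P[~np.isnan(P[:,0])]; print(n,len(P),P.min(0).round(4),P.max(0).round(4),P.mean(0).round(4)); return P
A=rep('strip',top&gray); B=rep('posts',top&~gray)
for n,P in [('s',A),('p',B)]: print(cv2.minAreaRect((P[:,:2]*1000).astype(np.float32)))
k=roi&(hsv[...,0]<14)&(hsv[...,1]>180)&(hsv[...,2]>150); rep('keeper',k&(W[...,2]<.13))
# posts front line
for lo,hi in [(.42,.46),(.51,.55)]:
    s=B[(B[:,0]>lo)&(B[:,0]<hi)]; print(cv2.minAreaRect((s[:,:2]*1000).astype(np.float32)))
# foot edges
ft=roi.copy(); ft[:]=0; ft[0:100,200:440]=1; ft&=(W[...,2]>.005)&(W[...,2]<.02)
P=rep('foot',ft); print(cv2.minAreaRect((P[:,:2]*1000).astype(np.float32)))
E
```

```text
strip 1105 [0.4286 0.1609 0.15  ] [0.5202 0.1701 0.167 ] [0.4739 0.1657 0.1634]
posts 3261 [0.4253 0.1604 0.15  ] [0.5377 0.1938 0.1658] [0.4817 0.1803 0.1626]
((474.4992980957031, 165.68783569335938), (91.68184661865234, 6.770240783691406), 2.0228071212768555)
((481.74090576171875, 177.09033203125), (112.1543197631836, 30.403411865234375), 2.0709381103515625)
keeper 470 [0.4567 0.1698 0.0377] [0.4885 0.1805 0.103 ] [0.4739 0.1748 0.0975]
((437.93145751953125, 175.5878448486328), (24.3159236907959, 30.36954689025879), 2.529850721359253)
((524.3729248046875, 178.275634765625), (31.099977493286133, 26.708633422851562), 88.56120300292969)
foot 10736 [0.4043 0.1698 0.0081] [0.5557 0.2639 0.0182] [0.4802 0.2294 0.0112]
((480.5626220703125, 215.05410766601562), (150.27908325195312, 92.69583892822266), 1.947630524635315)
```

View pics/w1c.png

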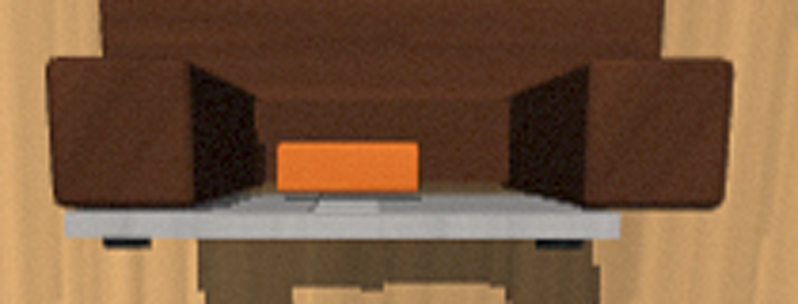

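jog_arm([
  [1,[0.038,0,0.0065],[0,0,0]],
  [1,[0.038,0,0.0065],[0,0,0]],
  [1,[0.038,0,0.0065],[0,0,0]],
  [1,[0.038,0,0.0065],[0,0,0]],
  [1,[0.038,0,0.0065],[0,0,0]],
  [1,[0.038,0,0.0065],[0,0,0]],
  [1,[0.038,0,0.0065],[0,0,0]],
  [1,[0.038,0,0.0065],[0,0,0]],
  [1,[0.038,0,0.0065],[0,0,0]],
  [1,[0.038,0,0.0065],[0,0,0]],
])

```text
clock: 3.12
tcp_pos: [0.5591, -0.2754, 0.2701]
orientation: [-1.227, 1.182, -1.181]
contact_force: [0.1, -0.3, 0.3]
grip_width: 0.0853
```

jog_arm([
  [1,[0,0.01,0],[0,-6.6,0]],
  [1,[0,0.01,0],[0,-6.6,0]],
  [1,[0,0,0],[0,-6.6,0]],
  [1,[0,0,0],[0,0,0]],
])

```text
clock: 3.45
tcp_pos: [0.5585, -0.2738, 0.2494]
orientation: [-1.368, 0.922, -0.919]
contact_force: [0.2, -0.4, 0.0]
grip_width: 0.0854
```

```bash
python3 - <<'E'
from h import *
o=r.get_obs(); print(o['clock'],o['tcp_pos'],rot(o['orientation']).as_matrix().round(3))
f=grab('wrist','w2'); np.save('w2.npy',cloud(f)); print(f['xyz'])
im=cv2.imread('pics/w2.png');W=np.load('w2.npy')
hsv=cv2.cvtColor(im,cv2.COLOR_BGR2HSV)
m=(hsv[...,0]>100)&(hsv[...,0]<122)&(hsv[...,1]>100)
P=W[m]; P=P[~np.isnan(P[:,0])]; print(len(P),P.min(0),P.max(0))
for lo,hi in [(-.01,.012),(.012,.024),(.024,.045),(.045,.055),(.055,.075)]:
    s=P[(P[:,2]>lo)&(P[:,2]<=hi)]
    if len(s)>5: print(lo,len(s),s.mean(0).round(4),cv2.minAreaRect((s[:,:2]*1000).astype(np.float32)))
E
```

```text
3.45 [ 0.55848878 -0.27380364  0.24936949] [[ 0.376 -0.002  0.926]
 [-0.926  0.001  0.376]
 [-0.001 -1.    -0.001]]
[ 0.53163096 -0.20582566  0.37222447]
6642 [ 0.48562805 -0.32470858  0.00169654] [ 0.62361006 -0.21225011  0.32235916]
-0.01 3472 [ 0.5572 -0.271   0.0044] ((557.1691284179688, -268.017578125), (45.89012908935547, 103.32292938232422), 24.43093490600586)
0.012 324 [ 0.5656 -0.2973  0.0183] ((556.4117431640625, -269.6164245605469), (40.373069763183594, 105.05463409423828), 23.54215431213379)
0.024 324 [ 0.5526 -0.2583  0.0355] ((554.9323120117188, -266.3183898925781), (45.99361801147461, 97.63043975830078), 23.141952514648438)
0.045 870 [ 0.5543 -0.2667  0.0492] ((555.2469482421875, -267.0834655761719), (47.37477111816406, 99.3992691040039), 23.185731887817383)
0.055 292 [ 0.5369 -0.223   0.0649] ((536.6129760742188, -223.30950927734375), (46.69278335571289, 4.1386871337890625), 23.22092056274414)
```

View pics/w2.png

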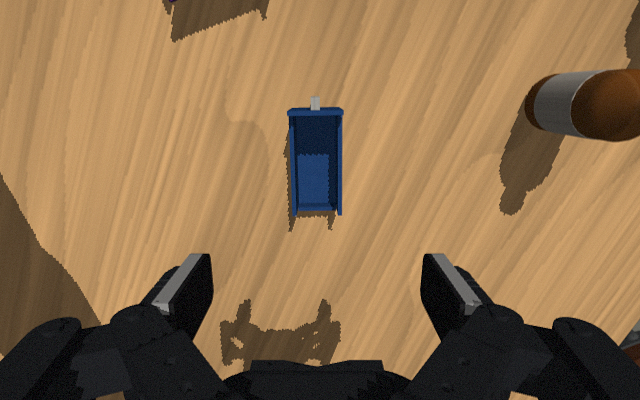

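Bracket yaw is 23.2° and the back plate centre is at (0.5366, -0.2233). Both estimates of the grip point agree at (0.559, -0.2765), with heights 50/66 mm as specified. I descend and grasp.

jog_arm([
  [1,[0.0028,0.02,0],[0,-1.1,0]],
  [1,[0,0.03,0],[0,0,0]],
  [1,[0,0.035,0],[0,0,0]],
  [1,[0,0.035,0],[0,0,0]],
  [1,[0,0.035,0],[0,0,0]],
  [1,[0,0.03,0],[0,0,0]],
  [1,[0,0.02,0],[0,0,0]],
  [1,[0,0.013,0],[0,0,0]],
  [1,[0,0,0],[0,0,0]],
])

```text
clock: 4.25
tcp_pos: [0.5588, -0.2753, 0.0299]
orientation: [-1.373, 0.915, -0.908]
contact_force: [0.2, 0.6, -0.2]
grip_width: 0.0852
```

jog_arm([
  [0.3,[0,0,0],[0,0,0]],
  [0.3,[0,0,0],[0,0,0]],
  [0.3,[0,0,0],[0,0,0]],
  [0.3,[0,0,0],[0,0,0]],
  [0.3,[0,0,0],[0,0,0]],
  [0.3,[0,0,0],[0,0,0]],
  [0.3,[0,0,0],[0,0,0]],
  [0.3,[0,0,0],[0,0,0]],
], force=60)

```text
clock: 4.92
tcp_pos: [0.5611, -0.2771, 0.0343]
orientation: [-1.371, 0.908, -0.913]
contact_force: [-0.7, -0.1, 7.6]
grip_width: 0.0475
```

```bash
python3 - <<'E'
from h import *
o=r.get_obs(); print(o['clock'],o['tcp_pos'],rot(o['orientation']).as_matrix().round(3),o['grip_width'],o['contact_force'],o['moment'])
f=grab('wrist','w3')
E
```

```text
4.9167 [ 0.56110753 -0.27711369  0.03433442] [[ 0.388  0.003  0.922]
 [-0.922 -0.001  0.388]
 [ 0.002 -1.     0.002]] 0.047522643008900446 [-0.68280422 -0.11002878  7.55663342] [-0.0360399   0.40874182 -0.02154412]
```

View pics/w3.png

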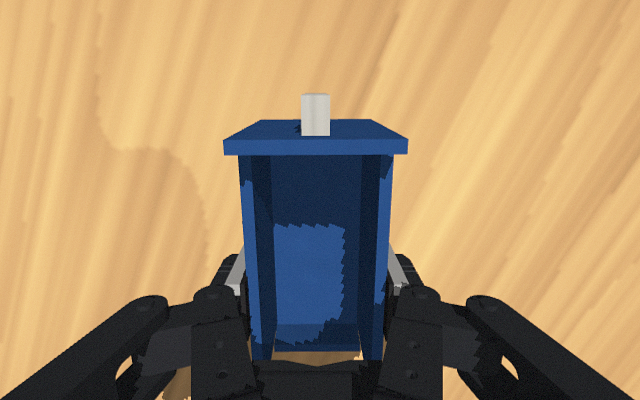

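The bracket is held at 47.5 mm width, gripped squarely: the back plate top is at v~120–150, u 223–408, and the tab at (316,115). I lift it and then measure the bracket in the tool frame.

jog_arm([
  [0.3,[0,-0.005,0],[0,0,0]],
  [0.3,[0,-0.015,0],[0,0,0]],
  [0.3,[0,-0.025,0],[0,0,0]],
  [0.3,[0,-0.03,0],[0,0,0]],
  [0.3,[0,-0.03,0],[0,0,0]],
  [0.3,[0,-0.015,0],[0,0,0]],
  [0.3,[0,0,0],[0,0,0]],
  [0.3,[0,0,0],[0,0,0]],
])

```text
clock: 5.63
tcp_pos: [0.5602, -0.276, 0.1528]
orientation: [-1.371, 0.91, -0.911]
contact_force: [-0.9, 1.0, -4.4]
grip_width: 0.0474
```

```bash
cat >> h.py <<'E'
def brk(save):
    """bracket in tool frame from wrist view"""
    o=r.get_obs(); f=grab('wrist',save); W=cloud(f); np.save(save+'.npy',W)
    im=cv2.imread('pics/'+save+'.png'); hsv=cv2.cvtColor(im,cv2.COLOR_BGR2HSV)
    m=(hsv[...,0]>100)&(hsv[...,0]<122)&(hsv[...,1]>100); m[:60]=0; m[:, :200]=0; m[:,430:]=0
    # neighbourhood
    T=(W-o['tcp_pos'])@rot(o['orientation']).as_matrix()
    P=T[m]; P=P[np.abs(P).max(1)<.12]
    # P: tool x=-bracket x, y=down, z=+-y
    print('clock',o['clock'],'tcp',o['tcp_pos'].round(4),'F',o['contact_force'].round(2),'M',o['moment'].round(3))
    Rm=rot(o['orientation']).as_matrix(); print('toolx az',np.degrees(np.arctan2(Rm[1,0],Rm[0,0])).round(2),'tooly',Rm[:,1].round(4))
    return o,f,im,T,m,P,hsv
E
python3 - <<'E'
from h import *
o,f,im,T,m,P,hsv=brk('w4')
print(P.min(0).round(4),P.max(0).round(4))
s=P[(P[:,0]<-.052)&(P[:,1]<-.030)]; print('plate top',len(s),s.min(0).round(4),s.max(0).round(4),np.median(s,0).round(4),cv2.minAreaRect((s[:,[0,2]]*1000).astype(np.float32)))
s=P[(P[:,0]>-.05)&(P[:,1]<-.010)&(P[:,1]>-.03)]; print('cheek top',len(s),s.min(0).round(4),s.max(0).round(4),np.median(s,0).round(4),cv2.minAreaRect((s[:,[0,2]]*1000).astype(np.float32)))
# pitch: fit cheek top line y vs x
for sg in (-1,1):
    q=s[(s[:,2]*sg>.015)]; print(sg,len(q),np.polyfit(q[:,0],q[:,1],1))
# tab
t=np.zeros(m.shape,bool); t[60:150,280:350]=1; t&=(hsv[...,1]<50)
q=T[t]; q=q[np.abs(q).max(1)<.12]; print('tab',len(q),q.min(0).round(4),q.max(0).round(4),np.median(q,0).round(4))
E
```

```text
clock 5.6333 tcp [ 0.5602 -0.276   0.1528] F [-0.87  1.   -4.36] M [ 0.001  0.062 -0.033]
toolx az -67.14 tooly [ 1.4e-03  1.0e-04 -1.0e+00]
[-0.0613 -0.0715 -0.0366] [0.0443 0.035  0.0354]
plate top 2678 [-0.0613 -0.033  -0.0238] [-0.0568 -0.03    0.0242] [-0.0592 -0.0309  0.0002] ((-59.1143684387207, 0.20474624633789062), (4.303633689880371, 48.08772277832031), 0.4032835364341736)
cheek top 5340 [-0.05   -0.0241 -0.0336] [ 0.0253 -0.01    0.0354] [-0.0188 -0.0147 -0.0193] ((-12.355064392089844, 0.8838081359863281), (75.25504302978516, 68.96212005615234), 0.021699372678995132)
-1 2707 [ 0.00093706 -0.01444487]
1 2633 [ 0.00342957 -0.01433471]
tab 1224 [-0.0721 -0.0252 -0.0039] [-0.0609  0.0364  0.0144] [-0.0667 -0.0229  0.0002]
```

View pics/w4.png

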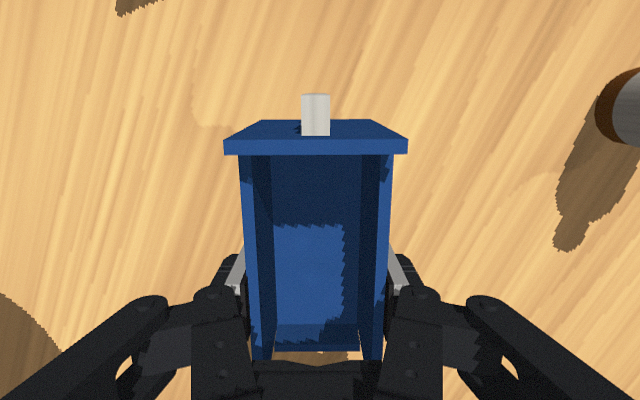

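Bracket in the tool frame: rear face at x=-61 mm, underside at y=+35 mm, centred and level. The tabs reach -72 mm, matching the given 11 mm. I carry it to a pre-approach point ahead of the strip.

jog_arm([
  [0.3,[0,0,0],[0,4,0]],
  [0.3,[0,0,0],[0,6.5,0]],
  [0.3,[0,0,0],[0,6.5,0]],
  [0.3,[0,0,0],[0,3.9,0]],
  [0.3,[-0.015,0,-0.003],[0,0,0]],
  [0.3,[-0.025,0,-0.005],[0,0,0]],
  [0.3,[-0.03,0,-0.006],[0,0,0]],
  [0.3,[-0.03,0,-0.006],[0,0,0]],
  [0.3,[-0.03,0,-0.006],[0,0,0]],
  [0.3,[-0.03,0,-0.006],[0,0,0]],
])

```text
clock: 6.52
tcp_pos: [0.5206, -0.1158, 0.1503]
orientation: [-1.228, 1.187, -1.182]
contact_force: [0.8, 0.9, -4.0]
grip_width: 0.0474
```

jog_arm([
  [0.3,[-0.03,0,-0.006],[0,0,0]],
  [0.3,[-0.03,0,-0.006],[0,0,0]],
  [0.3,[-0.03,0.004,-0.006],[0,0,0]],
  [0.3,[-0.03,0.005,-0.006],[0,0,0]],
  [0.3,[-0.028,0.005,-0.006],[0,0,0]],
  [0.3,[-0.02,0.005,-0.005],[0,0,0]],
  [0.3,[-0.01,0.0025,-0.003],[0,0,0]],
  [0.3,[0,0,0],[0,0,0]],
  [0.3,[0,0,0],[0,0,0]],
  [0.3,[0,0,0],[0,0,0]],
])

```text
clock: 7.35
tcp_pos: [0.4788, 0.0575, 0.1306]
orientation: [-1.225, 1.185, -1.186]
contact_force: [-0.3, -0.4, -2.4]
grip_width: 0.0471
```

```bash
python3 - <<'E'
from h import *
o,f,im,T,m,P,hsv=brk('w5')
s=P[(P[:,0]<-.052)&(P[:,1]<-.030)]; print('plate top',len(s),s.min(0).round(4),s.max(0).round(4),np.median(s,0).round(4),cv2.minAreaRect((s[:,[0,2]]*1000).astype(np.float32)))
E
```

```text
clock 7.35 tcp [0.4788 0.0575 0.1306] F [-0.34 -0.36 -2.37] M [-0.08  -0.015  0.027]
toolx az -88.17 tooly [-1.0e-04 -1.1e-03 -1.0e+00]
plate top 2722 [-0.0613 -0.0333 -0.0245] [-0.0569 -0.03    0.0237] [-0.0592 -0.031  -0.0004] ((-59.18342971801758, -0.40360260009765625), (4.305571556091309, 48.19975662231445), 0.3876650929450989)
```

View pics/w5.png

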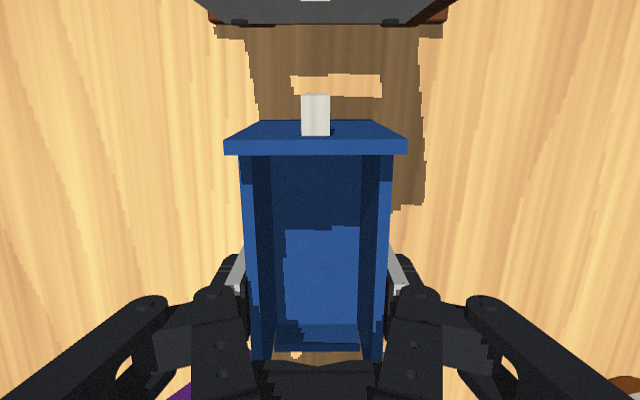

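jog_arm([
  [0.3,[-0.01,0,0],[0,0,0]],
  [0.3,[-0.008,0,0],[0,0,0]],
  [0.3,[-0.004,0,0],[0,0,0]],
  [0.3,[0,0,0],[0,0,0]],
  [0.3,[0,0,0],[0,0,0]],
])

```text
clock: 7.82
tcp_pos: [0.4779, 0.0816, 0.1308]
orientation: [-1.225, 1.183, -1.183]
contact_force: [-0.2, -0.4, -4.0]
grip_width: 0.0472
```

```bash
python3 - <<'E'
from h import *
o,f,im,T,m,P,hsv=brk('w6')
cv2.imwrite('pics/w6c.png',cv2.resize(im[0:160,210:430],(770,560),interpolation=cv2.INTER_CUBIC))
W=np.load('w6.npy')
g=np.zeros(m.shape,bool); g[0:100,180:460]=1
A=W[g&(W[...,2]>.15)&(hsv[...,1]<60)]
A=A[A[:,1]>.14]; print(A.min(0),A.max(0),cv2.minAreaRect((A[:,:2]*1000).astype(np.float32)))
for a in (.44,.46,.48,.50):
    q=A[(abs(A[:,0]-a)<.005)]; print(a,len(q),q[:,1].min() if len(q) else '', np.percentile(q[:,1],10) if len(q) else '')
E
```

```text
clock 7.8167 tcp [0.4779 0.0816 0.1308] F [-0.23 -0.41 -3.99] M [-0.067  0.    -0.02 ]
toolx az -87.99 tooly [ 1.e-04  1.e-04 -1.e+00]
[0.43954154 0.15243775 0.15003082] [0.51090279 0.16902013 0.16724463] ((475.21917724609375, 160.7078857421875), (16.551916122436523, 71.36054229736328), 89.91771697998047)
0.44 319 0.16052030361563216 0.16162137335397617
0.46 1012 0.16292219965495677 0.16317923697704512
0.48 1045 0.1525681400654023 0.16377708602441948
0.5 1019 0.16423604942304001 0.164527672726657
```

View pics/w6c.png

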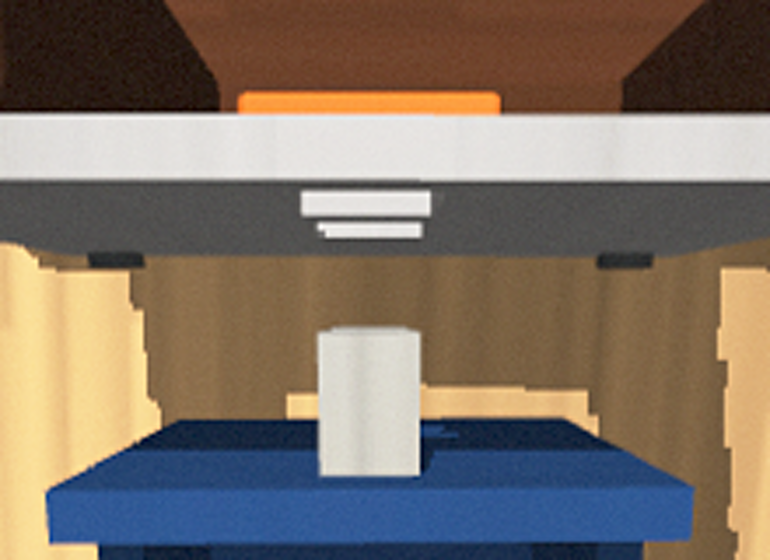

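The enlarged view shows both slots edge-on (crop u 302–431 and 318–422) and the tab at u 319–420. Corrected for scale, the slot lies about 0.5 mm to the left (-z tool) of the tab. I shift 0.5 mm and advance gently, watching the force.

jog_arm([
  [0.3,[-0.003,0,-0.0005],[0,0,0]],
  [0.3,[-0.003,0,0],[0,0,0]],
  [0.3,[-0.001,0,0],[0,0,0]],
  [0.3,[0,0,0],[0,0,0]],
  [0.3,[0,0,0],[0,0,0]],
])

```text
clock: 8.28
tcp_pos: [0.4771, 0.0882, 0.1308]
orientation: [-1.225, 1.184, -1.184]
contact_force: [0.3, 0.4, -2.9]
grip_width: 0.0476
```

jog_arm([
  [0.3,[-0.001,0,0],[0,0,0]],
  [0.3,[-0.001,0,0],[0,0,0]],
  [0.3,[-0.001,0,0],[0,0,0]],
  [0.3,[0,0,0],[0,0,0]],
])

```text
clock: 8.62
tcp_pos: [0.477, 0.0914, 0.1308]
orientation: [-1.225, 1.184, -1.184]
contact_force: [-0.1, -0.1, -3.9]
grip_width: 0.0476
```

jog_arm([
  [0.3,[-0.001,0,0],[0,0,0]],
  [0.3,[-0.001,0,0],[0,0,0]],
  [0.3,[0,0,0],[0,0,0]],
])

```text
clock: 8.87
tcp_pos: [0.4769, 0.0934, 0.1308]
orientation: [-1.225, 1.184, -1.184]
contact_force: [0.7, -0.2, -3.1]
grip_width: 0.0475
```

```bash
python3 - <<'E'
from h import *
o,f,im,T,m,P,hsv=brk('w7')
cv2.imwrite('pics/w7c.png',cv2.resize(im[0:160,210:430],(770,560),interpolation=cv2.INTER_CUBIC))
E
```

```text
clock 8.8667 tcp [0.4769 0.0934 0.1308] F [ 0.66 -0.22 -3.14] M [-0.097 -0.027  0.046]
toolx az -88.04 tooly [ 0.e+00  1.e-04 -1.e+00]
```

View pics/w7c.png

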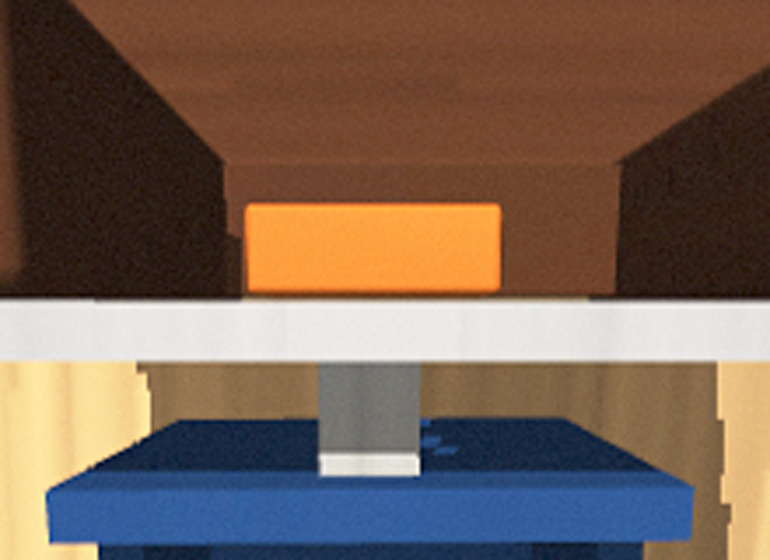

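There is no contact force, and the tab now reaches under the strip's edge at (320–420, 360). Continuing gently.

jog_arm([
  [0.3,[-0.001,0,0],[0,0,0]],
  [0.3,[-0.001,0,0],[0,0,0]],
  [0.3,[0,0,0],[0,0,0]],
])

```text
clock: 9.17
tcp_pos: [0.4769, 0.0954, 0.1308]
orientation: [-1.225, 1.184, -1.184]
contact_force: [0.0, 0.5, -3.1]
grip_width: 0.0476
```

jog_arm([
  [0.3,[-0.001,0,0],[0,0,0]],
  [0.3,[-0.001,0,0],[0,0,0]],
  [0.3,[-0.001,0,0],[0,0,0]],
  [0.3,[0,0,0],[0,0,0]],
])

```text
clock: 9.5
tcp_pos: [0.4767, 0.0985, 0.1308]
orientation: [-1.225, 1.184, -1.184]
contact_force: [0.1, 0.1, -2.7]
grip_width: 0.0472
```

jog_arm([
  [0.3,[-0.001,0,0],[0,0,0]],
  [0.3,[-0.001,0,0],[0,0,0]],
  [0.3,[0,0,0],[0,0,0]],
])

```text
clock: 9.75
tcp_pos: [0.4767, 0.1004, 0.1308]
orientation: [-1.225, 1.184, -1.184]
contact_force: [0.3, 0.7, -3.7]
grip_width: 0.0469
```

jog_arm([
  [0.3,[-0.0007,0,0],[0,0,0]],
  [0.3,[0,0,0],[0,0,0]],
  [0.3,[-0.0007,0,0],[0,0,0]],
  [0.3,[0,0,0],[0,0,0]],
])

```text
clock: 10.08
tcp_pos: [0.4767, 0.1017, 0.1308]
orientation: [-1.225, 1.184, -1.184]
contact_force: [-0.9, 1.0, -3.8]
grip_width: 0.0472
```

jog_arm([
  [0.3,[-0.0005,0,0],[0,0,0]],
  [0.3,[0,0,0],[0,0,0]],
])

```text
clock: 10.25
tcp_pos: [0.4767, 0.1021, 0.1308]
orientation: [-1.225, 1.184, -1.184]
contact_force: [1.0, 0.1, -3.9]
grip_width: 0.0474
```

jog_arm([
  [0.3,[-0.0005,0,0],[0,0,0]],
  [0.3,[0,0,0],[0,0,0]],
])

```text
clock: 10.42
tcp_pos: [0.4766, 0.1025, 0.1308]
orientation: [-1.225, 1.184, -1.184]
contact_force: [-0.8, 0.3, -3.7]
grip_width: 0.0472
```

```bash
python3 - <<'E'
from h import *
o,f,im,T,m,P,hsv=brk('w8')
cv2.imwrite('pics/w8c.png',cv2.resize(im[0:160,210:430],(770,560),interpolation=cv2.INTER_CUBIC))
E
```

```text
clock 10.4167 tcp [0.4766 0.1025 0.1308] F [-0.77  0.3  -3.69] M [-0.163  0.02  -0.044]
toolx az -88.06 tooly [-0.e+00 -1.e-04 -1.e+00]
```

View pics/w8c.png

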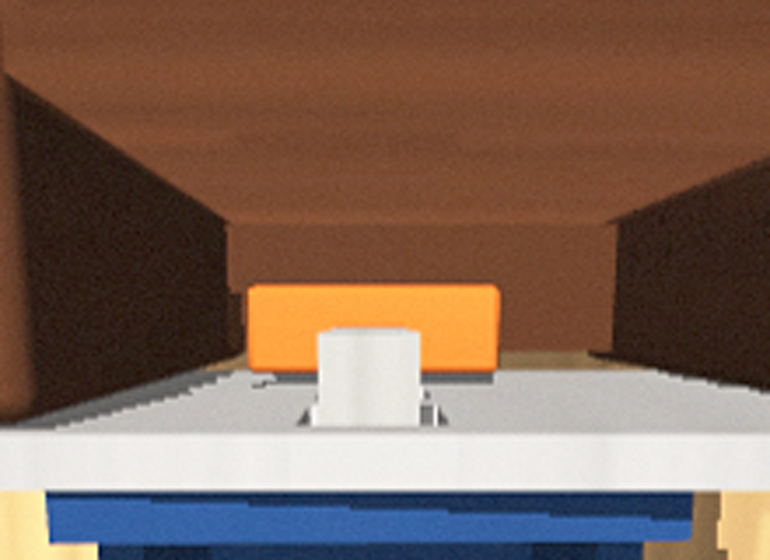

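The upper tab is through the slot behind the strip (crop 318–420 inside slot edges ~300–447). I press on to flush.

jog_arm([
  [0.3,[-0.0005,0,0],[0,0,0]],
  [0.3,[0,0,0],[0,0,0]],
])

```text
clock: 10.63
tcp_pos: [0.4766, 0.1025, 0.1308]
orientation: [-1.225, 1.184, -1.185]
contact_force: [0.3, -3.4, -2.8]
grip_width: 0.0475
```

jog_arm([
  [0.3,[-0.0005,0,0],[0,0,0]],
  [0.3,[0,0,0],[0,0,0]],
])

```text
clock: 10.8
tcp_pos: [0.4765, 0.1026, 0.1308]
orientation: [-1.225, 1.185, -1.185]
contact_force: [-1.2, -4.5, -0.8]
grip_width: 0.047
```

jog_arm([
  [0.3,[-0.0005,0,0],[0,0,0]],
  [0.3,[0,0,0],[0,0,0]],
])

```text
clock: 10.97
tcp_pos: [0.4765, 0.1026, 0.1308]
orientation: [-1.226, 1.185, -1.186]
contact_force: [-0.0, -7.0, -0.5]
grip_width: 0.0475
```

Contact is at TCP y=0.1026, exactly as predicted for flush. I ease slightly, then push down.

jog_arm([
  [0.3,[0.0004,0.001,0],[0,0,0]],
  [0.3,[0,0.001,0],[0,0,0]],
  [0.3,[0,0.001,0],[0,0,0]],
  [0.3,[0,0,0],[0,0,0]],
])

```text
clock: 11.3
tcp_pos: [0.4769, 0.1026, 0.1279]
orientation: [-1.225, 1.184, -1.186]
contact_force: [-0.6, -5.7, -0.1]
grip_width: 0.0472
```

jog_arm([
  [0.3,[0,0.001,0],[0,0,0]],
  [0.3,[0,0.001,0],[0,0,0]],
  [0.3,[0,0.001,0],[0,0,0]],
  [0.3,[0,0,0],[0,0,0]],
])

```text
clock: 11.63
tcp_pos: [0.4771, 0.1024, 0.1256]
orientation: [-1.224, 1.185, -1.186]
contact_force: [-2.2, -6.9, 7.6]
grip_width: 0.0472
```

jog_arm([
  [0.3,[0,0.001,0],[0,0,0]],
  [0.3,[0,0.001,0],[0,0,0]],
  [0.3,[0,0.001,0],[0,0,0]],
  [0.3,[0,0,0],[0,0,0]],
])

```text
clock: 11.97
tcp_pos: [0.4771, 0.1024, 0.1227]
orientation: [-1.224, 1.185, -1.186]
contact_force: [-3.0, -7.1, 9.4]
grip_width: 0.0471
```

The keeper is sliding at about 9 N. Continuing to the stop.

jog_arm([
  [0.3,[0,0.001,0],[0,0,0]],
  [0.3,[0,0.001,0],[0,0,0]],
  [0.3,[0,0,0],[0,0,0]],
])

```text
clock: 12.22
tcp_pos: [0.4771, 0.1024, 0.1207]
orientation: [-1.224, 1.185, -1.186]
contact_force: [-2.2, -7.6, 9.0]
grip_width: 0.0474
```

jog_arm([
  [0.3,[0,0.001,0],[0,0,0]],
  [0.3,[0,0,0],[0,0,0]],
])

```text
clock: 12.38
tcp_pos: [0.4771, 0.1024, 0.1197]
orientation: [-1.224, 1.185, -1.186]
contact_force: [-3.2, -7.5, 10.5]
grip_width: 0.0475
```

jog_arm([
  [0.3,[0,0.0007,0],[0,0,0]],
  [0.3,[0,0,0],[0,0,0]],
])

```text
clock: 12.55
tcp_pos: [0.4771, 0.1024, 0.119]
orientation: [-1.224, 1.185, -1.186]
contact_force: [-3.1, -6.6, 10.4]
grip_width: 0.0471
```

jog_arm([
  [0.3,[0,0.0005,0],[0,0,0]],
  [0.3,[0,0,0],[0,0,0]],
])

```text
clock: 12.72
tcp_pos: [0.4771, 0.1024, 0.1186]
orientation: [-1.224, 1.185, -1.186]
contact_force: [-3.1, -7.5, 11.2]
grip_width: 0.047
```

jog_arm([
  [0.3,[0,0.0005,0],[0,0,0]],
  [0.3,[0,0,0],[0,0,0]],
])

```text
clock: 12.88
tcp_pos: [0.4772, 0.1023, 0.1185]
orientation: [-1.224, 1.185, -1.186]
contact_force: [-4.3, -9.4, 15.1]
grip_width: 0.0473
```

```bash
python3 - <<'E'
from h import *
o,f,im,T,m,P,hsv=brk('w9')
s=P[(P[:,0]<-.052)&(P[:,1]<-.025)]; print('plate top',len(s),np.median(s,0).round(4),cv2.minAreaRect((s[:,[0,2]]*1000).astype(np.float32)))
cv2.imwrite('pics/w9c.png',cv2.resize(im[0:160,210:430],(770,560),interpolation=cv2.INTER_CUBIC))
W=np.load('w9.npy'); k=(hsv[...,0]<14)&(hsv[...,1]>180)&(hsv[...,2]>150); k[160:]=0
q=W[k]; q=q[(q[:,2]<.11)]; print('keeper top',len(q),np.nanmedian(q,0).round(4))
W1=np.load('w1.npy')
t=np.zeros(m.shape,bool); t[0:160,290:340]=1; t&=(hsv[...,1]<50)&(abs(W[...,0]-.474)<.004)&(W[...,1]>.1705)
q=W[t]; print('tab',len(q),q.min(0).round(4),q.max(0).round(4),np.median(q,0).round(4))
E
```

```text
clock 12.8833 tcp [0.4772 0.1023 0.1185] F [-4.26 -9.41 15.13] M [-0.803  0.973  0.181]
toolx az -88.16 tooly [ 7.e-04  3.e-04 -1.e+00]
plate top 1690 [-0.058  -0.0315  0.0001] ((-58.02151870727539, -0.2891578674316406), (2.8750529289245605, 48.25297164916992), 0.165422260761261)
keeper top 172 [0.4788 0.1787 0.0927]
tab 443 [0.4706 0.1705 0.0982] [0.478  0.1746 0.1437] [0.4743 0.1727 0.142 ]
```

View pics/w9c.png

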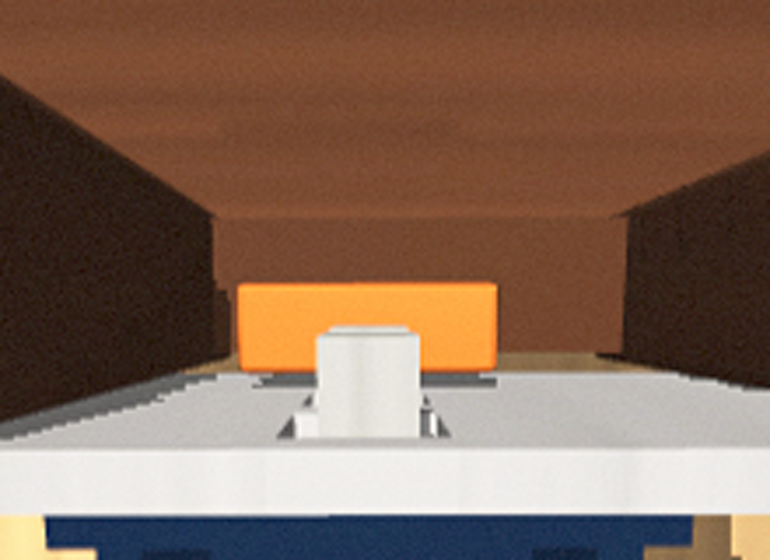

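The force is rising (15 N) while motion has nearly stopped. The tab neck top is at z≈0.142–0.143, where a fully seated bracket puts it (0.143). One more small confirming push.

jog_arm([
  [0.3,[0.0003,0.0004,0],[0,0,0]],
  [0.3,[0,0,0],[0,0,0]],
])

```text
clock: 13.1
tcp_pos: [0.4772, 0.1021, 0.118]
orientation: [-1.224, 1.185, -1.186]
contact_force: [-4.5, -8.0, 14.1]
grip_width: 0.0471
```

jog_arm([
  [0.3,[0.0005,-0.0005,0.0004],[0,0,0]],
  [0.3,[0.0004,-0.0004,0.0003],[0,0,0]],
  [0.3,[0,0,0],[0,0,0]],
])

```text
clock: 13.35
tcp_pos: [0.4773, 0.1021, 0.1183]
orientation: [-1.225, 1.185, -1.184]
contact_force: [-3.5, -5.4, 8.2]
grip_width: 0.0475
```

```bash
python3 - <<'E'
from h import *
o,f,im,T,m,P,hsv=brk('w10')
W=np.load('w10.npy')
b=m.copy()
Q=W[b]; ok=(Q[:,2]<.17)&(Q[:,1]>0)
Q=Q[ok]; pt=Q[(Q[:,2]>.143)]; print('plate top z',len(pt),np.median(pt,0).round(4))
c=Q[(Q[:,2]>.128)&(Q[:,2]<.142)&(Q[:,1]<.15)&(Q[:,1]>.085)]
for s in ((.45,.4725),(.4725,.505)):
    q=c[(c[:,0]>s[0])&(c[:,0]<s[1])]; print('cheek',len(q),np.polyfit(q[:,1]-.12,q[:,2],1).round(4))
t=np.zeros(m.shape,bool); t[0:160,290:340]=1; t&=(hsv[...,1]<50)&(abs(W[...,0]-.474)<.004)&(W[...,1]>.1705)
q=W[t]; print('tab',len(q),np.median(q,0).round(4))
g=np.zeros(m.shape,bool); g[0:160,200:440]=1; q=W[g&(W[...,2]>.155)&(hsv[...,1]<60)]; print('strip top z',np.median(q,0).round(4))
k=(hsv[...,0]<14)&(hsv[...,1]>180)&(hsv[...,2]>150); k[160:]=0
q=W[k]; q=q[(q[:,2]<.11)]; print('keeper top',np.nanmedian(q,0).round(4))
f=grab('scene','s10'); im=cv2.imread('pics/s10.png'); cv2.imwrite('pics/s10c.png',cv2.resize(im[120:240,330:490],(800,600),interpolation=cv2.INTER_CUBIC))
E
```

```text
clock 13.35 tcp [0.4773 0.1021 0.1183] F [-3.49 -5.38  8.16] M [-0.453  0.803  0.105]
toolx az -88.09 tooly [-3.e-04  6.e-04 -1.e+00]
plate top z 1900 [0.4739 0.1601 0.15  ]
cheek 2506 [0.0131 0.133 ]
cheek 2437 [0.0132 0.1329]
tab 431 [0.4743 0.1726 0.142 ]
strip top z [0.4757 0.1661 0.164 ]
keeper top [0.4776 0.1744 0.0926]
```

View pics/s10c.png

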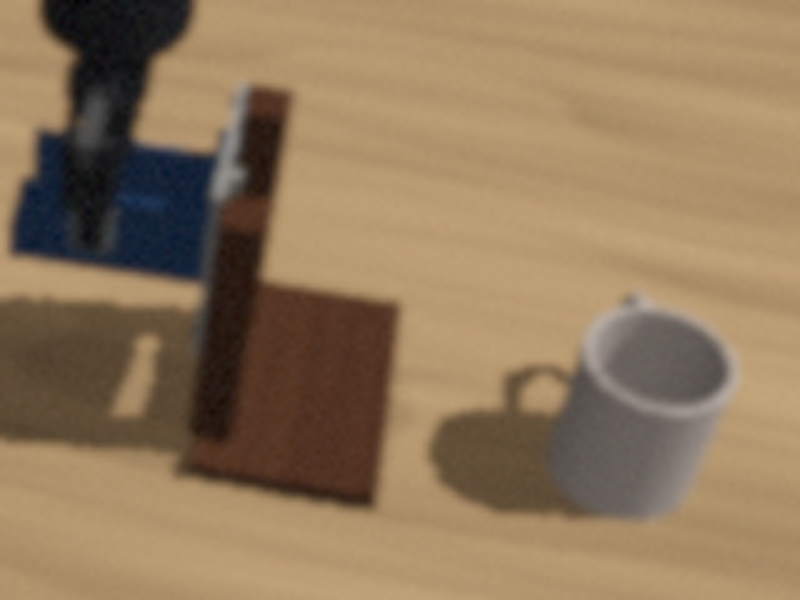

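The bracket is home: plate top z is 0.150 against the strip top at 0.164 (known 0.165), so the origin is at about 0.085. The keeper is down about 8–10 mm. There is a small 0.75° nose-down from my push. I release it.

jog_arm([
  [0.3,[0,-0.0003,0.0005],[0,0,0]],
  [0.5,[0,0,0],[0,0,0]],
  [0.65,[0,0,0],[0,0,0]],
  [0.8,[0,0,0],[0,0,0]],
  [0.9,[0,0,0],[0,0,0]],
  [0.9,[0,0,0],[0,0,0]],
  [0.9,[0,0,0],[0,0,0]],
  [0.9,[0,0,0],[0,0,0]],
])

```text
clock: 14.12
tcp_pos: [0.4779, 0.1027, 0.1179]
orientation: [-1.225, 1.184, -1.184]
contact_force: [-0.4, -0.8, 0.4]
grip_width: 0.077
```

```bash
cat > chk.py <<'E'
from h import *
import sys
n=sys.argv[1]
o,f,im,T,m,P,hsv=brk(n); print('grip',o['grip_width'])
W=np.load(n+'.npy')
Q=W[m]; ok=(Q[:,2]<.17)&(Q[:,1]>0)
Q=Q[ok]; pt=Q[(Q[:,2]>.143)]; print('plate top z',len(pt),np.median(pt,0).round(4))
c=Q[(Q[:,2]>.128)&(Q[:,2]<.142)&(Q[:,1]<.15)&(Q[:,1]>.085)]
for s in ((.45,.4725),(.4725,.505)):
    q=c[(c[:,0]>s[0])&(c[:,0]<s[1])]; print('cheek',len(q),np.polyfit(q[:,1]-.12,q[:,2],1).round(4))
t=np.zeros(m.shape,bool); t[0:200,270:360]=1; t&=(hsv[...,1]<50)&(abs(W[...,0]-.474)<.004)&(W[...,1]>.1705)&(W[...,2]<.15)&(W[...,2]>.13)
q=W[t]; print('tab',len(q),np.median(q,0).round(4) if len(q) else '')
g=np.zeros(m.shape,bool); g[0:200,200:440]=1; q=W[g&(W[...,2]>.157)&(hsv[...,1]<60)&(W[...,1]>.15)]; print('strip top z',np.median(q,0).round(4))
k=(hsv[...,0]<14)&(hsv[...,1]>180)&(hsv[...,2]>150); k[200:]=0
q=W[k]; q=q[(q[:,2]<.11)]; print('keeper top',np.nanmedian(q,0).round(4))
E
python3 chk.py w11
```

```text
clock 14.1167 tcp [0.4779 0.1027 0.1179] F [-0.43 -0.77  0.38] M [-0.009  0.024  0.013]
toolx az -88.04 tooly [ 1.e-04  1.e-04 -1.e+00]
grip 0.07698770977593329
plate top z 2552 [0.4753 0.1595 0.15  ]
cheek 2399 [0.0302 0.1324]
cheek 2326 [0.0282 0.1321]
tab 297 [0.4746 0.172  0.142 ]
strip top z [0.4763 0.1662 0.164 ]
keeper top [0.4769 0.1787 0.0927]
```

View pics/w11.png

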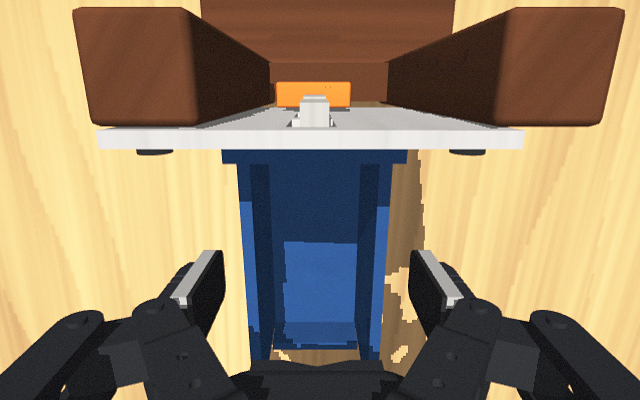

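The bracket is released and hangs with no contact force. Its slack-limited nose-down is about 1.7°. I retract straight up.

jog_arm([
  [0.9,[0,-0.005,0],[0,0,0]],
  [0.9,[0,-0.015,0],[0,0,0]],
  [0.9,[0,-0.02,0],[0,0,0]],
  [0.9,[0,-0.025,0],[0,0,0]],
  [0.9,[0,-0.03,0],[0,0,0]],
  [0.9,[0,-0.03,0],[0,0,0]],
  [0.9,[0,-0.02,0],[0,0,0]],
  [0.9,[0,-0.005,0],[0,0,0]],
  [0.9,[0,0,0],[0,0,0]],
  [0.9,[0,0,0],[0,0,0]],
])

```text
clock: 15.0
tcp_pos: [0.4774, 0.1025, 0.2674]
orientation: [-1.225, 1.184, -1.184]
contact_force: [-0.1, -0.5, -1.3]
grip_width: 0.0768
```

```bash
python3 chk.py w12; python3 - <<'E'
from h import *
f=grab('scene','s12'); im=cv2.imread('pics/s12.png'); a=cv2.resize(im[120:240,330:490],(533,400),interpolation=cv2.INTER_CUBIC)
w=cv2.resize(cv2.imread('pics/w12.png')[0:300,200:400],(267,400)); cv2.imwrite('pics/c12.png',np.hstack([a,w]))
grab('top','t12')
d=cv2.absdiff(cv2.imread('pics/t12.png'),cv2.imread('pics/top0.png')).max(2)
for n,(u,v) in dict(spirit=(344,118),cordial=(408,140),mug=(182,250),purple=(406,289)).items(): print(n,d[v-22:v+22,u-22:u+22].mean())
E
```

```text
clock 15.0 tcp [0.4774 0.1025 0.2674] F [-0.09 -0.54 -1.34] M [ 0.03   0.006 -0.009]
toolx az -88.04 tooly [-5.e-04  2.e-04 -1.e+00]
grip 0.07680031247726148
plate top z 500 [0.4751 0.16   0.1499]
cheek 475 [0.0278 0.1326]
cheek 470 [0.0329 0.1324]
tab 42 [0.4746 0.1719 0.1424]
strip top z [0.4754 0.1657 0.1642]
keeper top [0.4735 0.1753 0.0934]
spirit 1.559400826446281
cordial 1.5180785123966942
mug 1.6730371900826446
purple 2.231921487603306
```

View pics/c12.png

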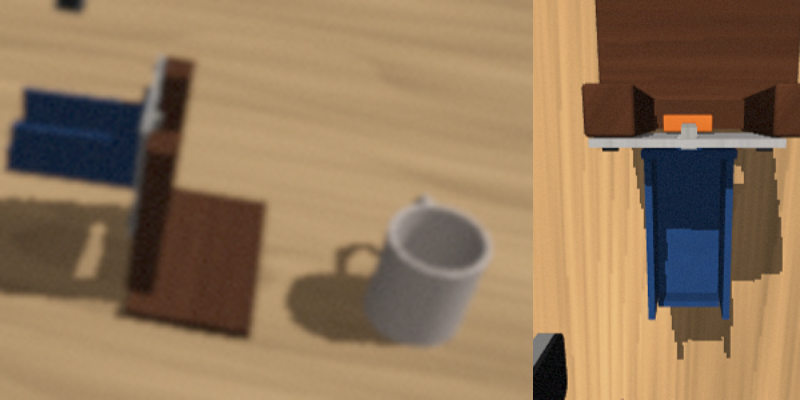

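View pics/t12.png

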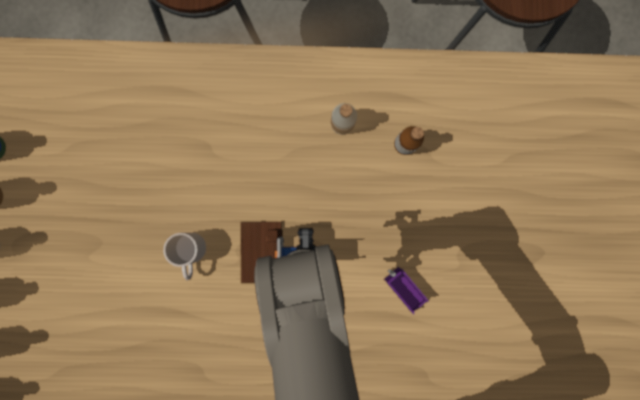

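```bash
python3 - <<'E'
from h import *
for n in ('w1','w7','w8','w12'):
    W=np.load(n+'.npy'); hsv=cv2.cvtColor(cv2.imread(f'pics/{n}.png'),cv2.COLOR_BGR2HSV)
    k=(hsv[...,0]<14)&(hsv[...,1]>180)&(hsv[...,2]>150); k[200:]=0
    q=W[k]; q=q[(q[:,2]<.112)&(q[:,2]>.08)]; print(n,np.median(q,0).round(4))
o=r.get_obs(); print(o['clock'],o['contact_force'].round(2))
print(r.hand_in())
E
```

```text
w1 [0.474  0.1745 0.1012]
w7 [0.475  0.1699 0.1009]
w8 [0.4852 0.1702 0.1009]
w12 [0.4735 0.1753 0.0934]
15.15 [-0.13 -0.17 -0.01]
the job is handed in; nothing more can be done
None
```

The blue bracket is hung on the strip with both hooks home and the keeper pushed down, and I handed the job in at about 15 s of the 58 s allowed.

**Finding the slots:** the strip was clamped about 7 mm towards -x from the middle of its posts. I took the slot position from the wrist camera. The tabs went in without touching the strip, and the back plate met it at about 7 N.

**Pushing down:** the keeper slid at about 9–10 N, and I stopped at about 15 N when the force rose at the stop. A last small push moved the tool 0.5 mm further without more force. The bracket itself had stopped, so that was slip or tilt in the grip.

**Last checks:**
- **Seating:** the plate top is 14.3 mm below the strip top, against 14 mm when fully home. The upper neck top reads z 0.142, against 0.143.
- **Keeper:** it dropped from z 0.101 to 0.093, about 8 mm as specified.
- **Gripper:** it is clear and open, with no contact force.
- **Other objects:** both bottles, the mug and the purple look-alike show no change in the top view.

**Not exact:** once released, the bracket hangs about 1.7° nose-down. I put this down to the slack between the hooks and the strip. Its height reading did not change between release and the last look.

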